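# Transfer a row of containers to another rack in reverse order

## Robot

A 7-joint arm with a two-finger parallel gripper is mounted at the origin on a cart in front of the work surface, level with it; the furniture and walls round the work are solid. World frame = base frame: x ahead of the robot, y to its left, z up, the work surface at z = 0. Lengths are in mm, angles in rad, forces in N, time in s.
With the tool pointing down it reaches from about 425 to 950 mm from the base axis. Payload 4.7 kg.
Tool frame: the origin (TCP) lies at the very end of the fingers, on their centre line; the grasp point (between the pads) lies 19 mm behind it (grasp_offset is the distance from the TCP to the grasp point, in mm); z points along the fingers, y is the line along which they close (so a half turn about z gives the same grasp; the last joint's range is limited). The gripper opens to 87 mm and grips with 3 to 60 N. Pads are 19 mm wide; open, the fingers measure 117 mm over their backs; the gripper's body (75 mm by 190 mm) begins 51 mm behind the grasp point.
Start: joints at [-1.312, 0.469, -0.049, 1.532, 0.024, 1.141, -0.082], TCP at [191.553, 647.269, 222.573] pointing down, gripper open.
Joint ranges: [-2.59, 2.59], [-0.33, 1.99], [-1.39, 1.29], [0.1, 2.45], [-1.04, 4.18], [0.21, 1.99], [-2.66, 2.66]. Speed limits (rad/s): [2.57, 2.57, 3.14, 3.14, 3.14, 3.14, 3.14].

## Interface

Orientations are given as a unit quaternion [w, x, y, z].
In Python, from rig import observe, grab_frame, hand_in, grasp_offset gives the robot as it stands.
- The arm moves only by the shell command python3 -m jog 'ROWS' [OPENING]. ROWS is a JSON object of lists of equal length, an entry for each row: "dp": the shift along the world's x, y, z in cm, a list of three; "turn": the turn about the world's z in degrees. A call has exactly 5 rows; each row shifts and turns the commanded pose from where the row before left it; what a row does not reach is not made up. A row lasts 1/10 s, in which the tool goes at most 50 mm and 8.59 degrees, less where a joint would pass 70% of its speed; a pose out of reach is approached as far as the arm can. A call with a gripper value outside its range is refused whole. OPENING is the opening, from -1 (shut) to 1 (fully open), so that 0 is half open, set as the call begins (- or left out, the last holds). The fingers move at their own pace and stop on an object; the grip force is fixed at half the most. Time passes only in rows, so rows that do not move let the fingers close, or fill a call up. It gives the time, the measured TCP pose, the force, the opening and the grip force at its end, in the units of the state.
- observe(): the state, without advancing time (a new reading comes with each control period).
- grab_frame(name): name is "scene" or "top" or "wrist"; returns a dict with "frame" (420x560x3 uint8, red, green, blue), "fx", "fy", "cx", "cy" (pixels), "xyz" and "attitude" of the camera in the world. Camera axes: x right, y down, z forward; pixel columns grow to the right and rows downward; lengths in mm; the calibration is good to about 2 mm. The wrist camera is an equidistant fisheye: a pixel r from the principal point sees the ray r / f radians off the axis. A picture is of the moment at which its call begins. There is no depth.
- hand_in(): hands the job in; it is judged then, once.
The state is a dict: "time": time; "joint_positions": joint angles; "qd": joint speeds; "joint_torque": joint torques, N m; "ee_pos": TCP position; "orientation": TCP orientation; "ft_force": force on the tool from outside, world axes, zero at the start; "wrist_torque": the same for the moment, N m; "width": opening from 0.0 (shut) to 1.0 (fully open); "gripper_force": force on a finger pad.
Only numpy, scipy, OpenCV 4.12 (cv2) and the standard library are available. Lean on these libraries where they do the work, as an engineer would, in place of code of your own. Each camera call takes 0.05 s, during which the arm holds its last target. There are 200 camera calls.

## Task

Move the four containers from the aluminium rack with the four separate grey seats into the one-piece white rack, in reverse order: the one that stands leftmost in the aluminium rack goes into the rightmost pocket of the white rack, the next one into the pocket next to it, and so on, left and right being as the robot sees them. Keep every container upright the whole time, and leave all four standing at the bottom of their pockets.

Things in the scene. Friction and masses are not known exactly. Their poses are not given: they have to be found in the camera images.
- amber: loose round amber reagent bottle with a black cap: body 33 mm across up to 55 mm height, shoulder from there narrowing to the cap at 74 mm, cap 22 mm across from 74 mm to the top at 92 mm; 60 g. Origin: centre of its underside; z up along its axis
- white: loose round white vial with a white snap cap: body 31 mm across, cap 34 mm across from 78 mm to the top at 90 mm; 45 g. Its axis lies 1 mm from the origin. Origin: centre of its underside; z up along its axis
- blue: loose slender round vial with a blue snap cap: body 28 mm across, cap 31 mm across from 92 mm to the top at 104 mm; 50 g. Its axis lies 1 mm from the origin. Origin: centre of its underside; z up along its axis
- jar: loose round clear-glass jar with a dark steel lid, the widest of the four: body 38 mm across with straight walls to 60 mm height, lid 37 mm across from 64 mm to the top at 82 mm; 70 g. Origin: centre of its underside; z up along its axis
- old_rack: rack to empty, fixed: aluminium channel 74 x 284 mm on 6 mm feet, rim 20 mm above the worktop, with four grey seats (tops 32 mm above the worktop) in a row at y = +102, +34, -34, -102 mm, x = 0 of its frame; the containers' undersides stand 13 mm above the worktop. Origin: under its centre, on the worktop; x ahead, y to the robot's left, z up (turned at most 6 degrees)
- new_rack: rack to fill, fixed, empty: white block 74 x 284 x 26 mm on 6 mm feet (top 32 mm above the worktop), four round pockets in a row at y = +102, +34, -34, -102 mm, x = 0 of its frame, each 54 mm across, 19 mm deep, floor 13 mm above the worktop. Nearer or farther than the other rack. Origin: under its centre, on the worktop; x ahead, y to the robot's left, z up (turned at most 6 degrees)
- seat_amber: the grey seat that holds the amber bottle at the start: square block 65 x 65 x 22 mm with a round pocket 54 mm across and 19 mm deep, open at the top, its floor 3 mm above the underside. It is fixed in the aluminium rack and all four seats look alike; which seat is which place in the row changes from start to start. Origin: centre of its underside; z up
- seat_white: the grey seat that holds the white vial at the start: square block 65 x 65 x 22 mm with a round pocket 54 mm across and 19 mm deep, open at the top, its floor 3 mm above the underside. It is fixed in the aluminium rack and all four seats look alike; which seat is which place in the row changes from start to start. Origin: centre of its underside; z up
- seat_blue: the grey seat that holds the blue-capped vial at the start: square block 65 x 65 x 22 mm with a round pocket 54 mm across and 19 mm deep, open at the top, its floor 3 mm above the underside. It is fixed in the aluminium rack and all four seats look alike; which seat is which place in the row changes from start to start. Origin: centre of its underside; z up
- seat_jar: the grey seat that holds the jar at the start: square block 65 x 65 x 22 mm with a round pocket 54 mm across and 19 mm deep, open at the top, its floor 3 mm above the underside. It is fixed in the aluminium rack and all four seats look alike; which seat is which place in the row changes from start to start. Origin: centre of its underside; z up
There are look-alikes about, which are no part of the job. Leave any red look-alike of the jar alone. Leave any yellow look-alike of the blue alone.

How it is judged:
By the outcome, as a careful person would: the job done as asked, in the order asked, and still so for the second after the job is handed in, with the robot touching nothing.
It also fails if it takes over 96 s, if anything falls off the work surface, if the arm or the gripper's body presses on something with over 40 N, if the wrist force passes 120 N, or if a joint passes its speed limit or range.

## Working session

There is one attempt and no reset: what is moved stays moved. The work goes in short steps, Python scripts to look and compute and a shell command to move; the robot and the scene stay as the last step left them, time stands still between calls to the robot, and variables do not carry over. Pictures are saved under pics/ and viewed, at most 14 in all, crops included, and the job is handed in when it is done.

```bash
mkdir -p pics; cat > h.py <<'E'
import numpy as np, cv2
from rig import *
from scipy.spatial.transform import Rotation as R
def snap(n,f):
    d=grab_frame(n); cv2.imwrite('pics/'+f+'.png',d['frame'][:,:,::-1]); np.save('pics/'+f+'.npy',d,allow_pickle=True); return d
def load(f): return np.load('pics/'+f+'.npy',allow_pickle=True).item()
def rot(d):
    a=np.array(d['attitude'],float)
    return a if a.shape==(3,3) else R.from_quat(a,scalar_first=True).as_matrix()
def ray(d,u,v,fish=False):
    x=(u-d['cx'])/d['fx'];y=(v-d['cy'])/d['fy']
    if fish:
        r=np.hypot(x,y); s=np.sin(r)/r if r>1e-9 else 1; c=np.array([x*s,y*s,np.cos(r)])
    else: c=np.array([x,y,1.]); c/=np.linalg.norm(c)
    return np.array(d['xyz'],float),rot(d)@c
def atz(d,u,v,z,fish=False):
    o,r=ray(d,u,v,fish); return o+r*(z-o[2])/r[2]
def tri(*rs):
    A=0;b=0
    for o,r in rs:
        P=np.eye(3)-np.outer(r,r);A=A+P;b=b+P@o
    p=np.linalg.solve(A,b); return p,[float(np.linalg.norm((np.eye(3)-np.outer(r,r))@(p-o))) for o,r in rs]
E
python3 - <<'E'
from h import *
for n in ['scene','top','wrist']:
    d=snap(n,n+'0'); print(n,d['xyz'],d['attitude'],d['fx'],d['cx'],d['cy'])
print(observe(),grasp_offset)
E
```

```text
scene [ 162.52024318 -202.17526768  718.27814017] [-0.29713785  0.88363817 -0.34428421  0.11118028] 409.9742851134512 282.2544809267882 208.62254079124463
top [380.21949105 210.24552561 871.96707034] [ 0.04362181 -0.69937369  0.7103701  -0.06593856] 399.79553045577234 282.25325201997214 214.0744408725155
wrist [124.16322578 667.58871076 383.94613813] [0.10337017 0.79481587 0.59310051 0.07625046] 325.19226210127806 283.92849310660534 207.026042069773
{'time': 0.15, 'joint_positions': array([-1.31188111,  0.46926262, -0.04855096,  1.53338119,  0.02408648,
        1.1409801 , -0.08230136]), 'qd': array([ 8.76388172e-05, -6.59384796e-04, -7.30422557e-04, -4.24183573e-03,
       -8.08202609e-04, -1.52694377e-03,  1.01537148e-03]), 'joint_torque': array([ 6.07435104e-04, -5.08425879e+01, -8.08579987e-02, -2.36416787e+01,
       -6.13412191e-02,  3.57832247e-02,  1.22409197e-04]), 'ee_pos': array([191.4846601 , 646.81792554, 221.7522412 ]), 'orientation': array([-7.86972060e-05,  1.43422004e-01,  9.89661359e-01, -7.19013216e-04]), 'ft_force': array([-0.39525961,  0.28338434, -1.03570845]), 'wrist_torque': array([0.03175301, 0.01819958, 0.01569591]), 'gripper_force': 0.0, 'width': 1.0020765062075037} 18.700000000000003
```

View pics/scene0.png

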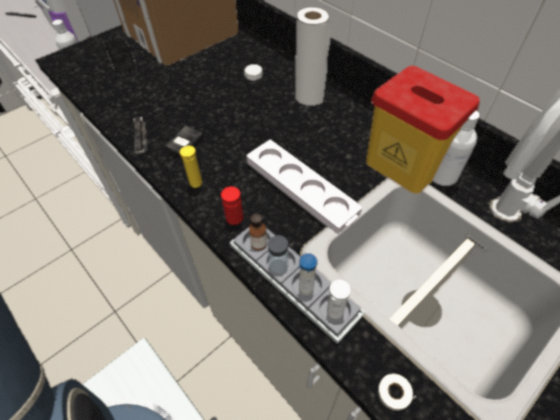

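View pics/top0.png

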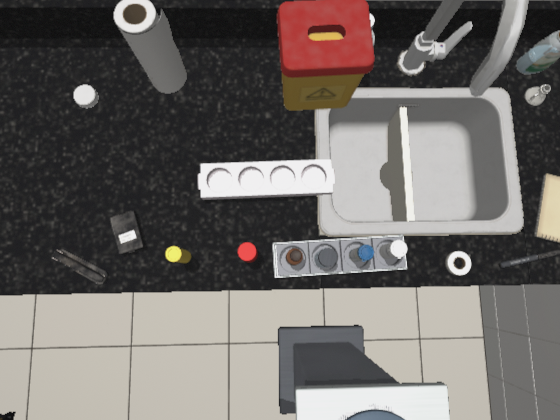

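The top view shows the old rack row from left: amber (294,256), jar (326,257), blue (365,253), white (398,249). The white rack's pockets are at about (220,180) to (313,177). The red jar look-alike is at (247,252) and the yellow vial look-alike at (174,255); neither stands in the rack. Next is an enlarged crop of both views.

```bash
python3 - <<'E'
from h import *
a=load('top0')['frame'][150:290,190:420,::-1]; b=load('scene0')['frame'][135:345,225:365,::-1]
a=cv2.resize(a,None,fx=3.4,fy=3.4,interpolation=2); b=cv2.resize(b,None,fx=2.85,fy=2.85,interpolation=2)
cv2.imwrite('pics/ca.png',a);cv2.imwrite('pics/cb.png',b);print(a.shape,b.shape)
E
```

```text
(476, 782, 3) (598, 399, 3)
```

View pics/ca.png

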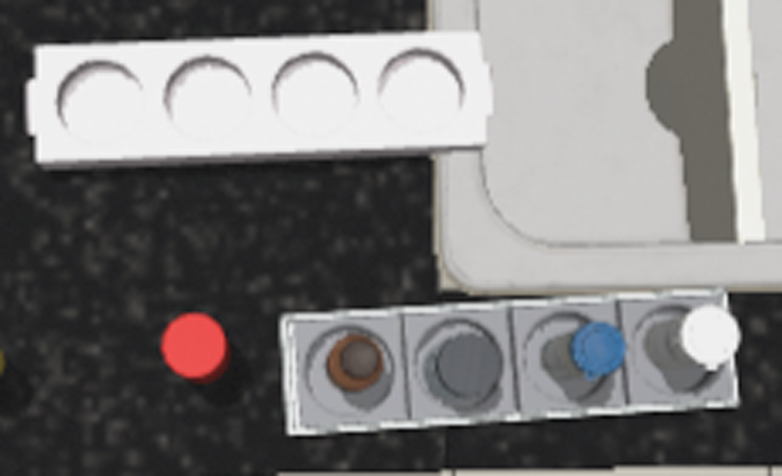

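View pics/cb.png

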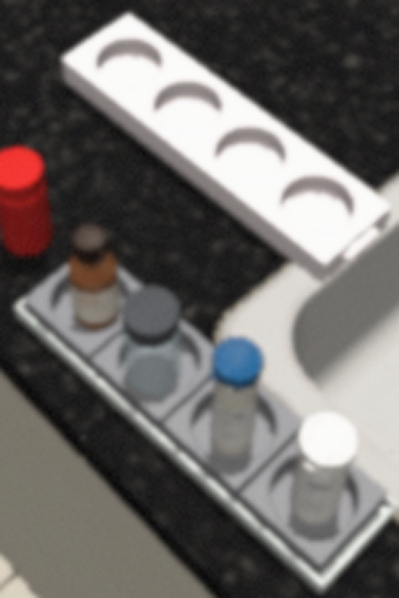

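The crops confirm it: the old row is amber, jar, blue, white from the left, and the red and yellow ones stand outside the rack. I'll triangulate the cap tops and pocket rims.

```bash
python3 - <<'E'
from h import *
np.set_printoptions(precision=1,suppress=True)
t=load('top0');s=load('scene0')
P=dict(amber=((361,357),(93,238)),jar=((471,362),(153,308)),blue=((599,347),(239,354)),white=((712,331),(328,437)),
 p1=((100,103),(129,68)),p2=((208,97),(188,112)),p3=((316,94),(251,158)),p4=((421,90),(318,208)),
 red=((194,342),(20,166)))
H=dict(amber=105,jar=95,blue=117,white=103)
for k,(a,b) in P.items():
    ta=(190+a[0]/3.4-.35,150+a[1]/3.4-.35); sb=(225+b[0]/2.85-.35,135+b[1]/2.85-.35)
    p,e=tri(ray(t,*ta),ray(s,*sb)); z=H.get(k,32)
    print(k,p,np.array(e),'atz',z,atz(t,*ta,z)[:2],atz(s,*sb,z)[:2])
for k,c in dict(seat_l=(344,369),).items(): print(atz(t,190+c[0]/3.4,150+c[1]/3.4,32))
# old rack corners (rim z=20), new corners z=32, top crop
for z,cs in((20,[(282,316),(727,291),(738,408),(291,434)]),(32,[(36,47),(479,31),(488,146),(36,163)])):
    q=[atz(t,190+a/3.4,150+b/3.4,z)[:2] for a,b in cs]; print(z,*q,np.mean(q,0))
E
```

```text
amber [422.2 159.5 102. ] [1.1 1.1] atz 105 [421.  160.3] [421.9 157.3]
jar [418.2  96.5  95. ] [0.6 0.6] atz 95 [417.7  96.8] [418.8  96.2]
blue [424.5  27.7 117.7] [0.9 0.9] atz 117 [423.8  28. ] [425.6  27.6]
white [432.1 -40.7 101.7] [0.8 0.8] atz 103 [432.7 -40.7] [430.8 -40.7]
p1 [590.4 318.   20.9] [0.4 0.4] atz 32 [587.3 316.8] [584.  309.6]
p2 [593.1 249.3  21.2] [0. 0.] atz 32 [590.5 248.7] [586.4 242.3]
p3 [593.9 179.8  24.5] [0.4 0.4] atz 32 [591.7 180.3] [589.6 175.5]
p4 [596.2 112.1  24.3] [0.7 0.7] atz 32 [593.7 113.4] [592.  108.3]
red [433.7 254.8  80.5] [1.3 1.3] atz 32 [435.8 258.2] [455.6 288.9]
[417.  165.5  32. ]
20 [451.2 203. ] [462.8 -79.8] [389.1 -81.9] [378.  198.5] [420.3  60. ]
32 [623.4 356.7] [631.4  74.1] [556.   71.1] [548.4 355.7] [589.8 214.4]
```

Heights fit (cap tops 102, 95, 118 and 102 against 105, 95, 117 and 103), and so does the pocket spacing of 68 mm.

I'll pick the tallest first: blue, white, jar, amber. The fingers will close along x so they clear the neighbours in the row.

```bash
python3 -m jog '{"dp":[[3.6,-3.4,0],[3.6,-3.4,0],[3.6,-3.4,0],[3.6,-3.4,0],[3.6,-3.4,0]],"turn":[-8,-8,-8,-8,-8]}'
python3 -m jog '{"dp":[[2,-4.5,0],[2,-4.5,0],[2,-4.5,0],[2,-4.5,0],[2,-4.5,0]],"turn":[-6.4,-6.4,-6.4,-6.4,-6.4]}'
python3 -m jog '{"dp":[[0,-4,0],[0,-4,0],[0,-4,0],[0,-2,0],[0,0,0]],"turn":[0,0,0,0,0]}'
```

```text
time: 0.65
ee_pos: [372.7, 475.5, 222.4]
orientation: [-0.0, 0.476, 0.88, -0.0]
ft_force: [0.4, 0.7, -0.1]
width: 1.005
gripper_force: 0.0
time: 1.15
ee_pos: [471.9, 250.3, 222.6]
orientation: [-0.0, 0.699, 0.715, 0.0]
ft_force: [0.3, 0.4, -0.1]
width: 1.002
gripper_force: 0.0
time: 1.65
ee_pos: [471.4, 108.7, 222.7]
orientation: [0.0, 0.7, 0.714, -0.0]
ft_force: [0.2, -0.3, 1.1]
width: 1.0
gripper_force: 0.0
```

```bash
python3 - <<'E'
from h import *
d=snap('wrist','w1'); print(d['xyz'],rot(d)@[0,0,1],observe()['ee_pos'])
E
```

```text
[469.14491813 179.01272405 384.98669702] [ 0.00517588 -0.25452622 -0.96705202] [471.48963079 111.31715451 222.66590336]
```

View pics/w1.png

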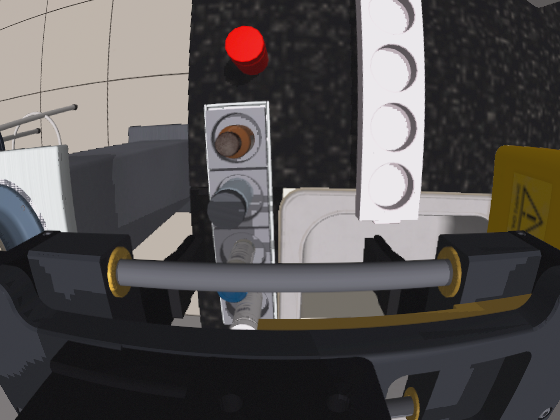

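The wrist view shows amber's cap at (228,146), the jar lid at (228,208), and the new pockets at (391,185), (391,127) and (391,70). The rest is hidden behind the gripper. I'll check these against the earlier numbers and move over blue.

```bash
python3 - <<'E'
from h import *
d=load('w1')
for k,u,v,z in(('amber',228,146,105),('jar',228,208,95),('p4',391,185,32),('p3',391,127,32),('p2',391,70,32)): print(k,atz(d,u,v,z,True).round(1))
E
python3 -m jog '{"dp":[[-1,-4,0],[-1,-3,0],[-1.6,-1.3,0],[-1,0,-2],[0,0,-4]],"turn":[0.9,0,0,0,0]}'
```

```text
amber [421.2 159.1 105. ]
jar [418.6 100.8  95. ]
p4 [593.2 114.5  32. ]
p3 [588.5 180.5  32. ]
p2 [586.6 245.2  32. ]
time: 2.2
ee_pos: [427.2, 31.3, 164.1]
orientation: [0.001, 0.691, 0.723, 0.004]
ft_force: [1.4, 0.7, -0.5]
width: 1.004
gripper_force: 0.0
```

```bash
python3 -m jog '{"dp":[[-0.2,-0.3,-1],[0,0,-3],[0,0,-3],[0,0,-2.5],[0,0,-1.2]],"turn":[0,0,0,0,0]}'
python3 -m jog '{"dp":[[0,0,0],[0,0,0],[0,0,0],[0,0,0],[0,0,0]],"turn":[0,0,0,0,0]}' -1
```

```text
time: 2.7
ee_pos: [423.1, 27.3, 54.1]
orientation: [-0.001, 0.691, 0.723, -0.001]
ft_force: [-0.0, 1.0, 0.0]
width: 0.999
gripper_force: 0.0
time: 3.2
ee_pos: [424.1, 26.5, 56.2]
orientation: [0.0, 0.692, 0.722, 0.001]
ft_force: [0.9, 0.6, -0.2]
width: 0.629
gripper_force: 0.0
```

```bash
python3 -m jog '{"dp":[[0,0,0],[0,0,0],[0,0,0],[0,0,0],[0,0,0]],"turn":[0,0,0,0,0]}'
```

```text
time: 3.7
ee_pos: [423.5, 26.3, 55.6]
orientation: [-0.0, 0.692, 0.722, 0.0]
ft_force: [0.1, -0.4, 1.0]
width: 0.312
gripper_force: 30.0
```

Gripped: 27 mm wide against 28 mm expected. Lifting and carrying to the second pocket from the left (589, 248.5).

```bash
python3 -m jog '{"dp":[[0,0,1],[0,0,2.5],[0,0,3.5],[0,0,3],[0,0,2]],"turn":[0,0,0,0,0]}'
python3 -m jog '{"dp":[[1.5,2,0],[2.5,3.2,0],[2.5,3.2,0],[2.5,3.2,0],[2.5,3.2,0]],"turn":[0,0,0,0,0]}'
python3 -m jog '{"dp":[[2,3.0,0],[1.5,2.3,0],[1.0,1.5,0],[0.5,0.5,0],[0,0,0]],"turn":[0,0,0,0,0]}'
```

```text
time: 4.2
ee_pos: [424.3, 26.1, 178.1]
orientation: [0.001, 0.692, 0.722, 0.001]
ft_force: [-0.4, 0.2, -0.7]
width: 0.309
gripper_force: 30.0
time: 4.7
ee_pos: [539.2, 175.5, 176.2]
orientation: [0.0, 0.692, 0.722, 0.0]
ft_force: [0.3, -0.6, -0.2]
width: 0.309
gripper_force: 30.0
time: 5.2
ee_pos: [588.6, 247.4, 175.6]
orientation: [0.0, 0.692, 0.722, -0.0]
ft_force: [-0.7, 0.3, -0.1]
width: 0.312
gripper_force: 30.0
```

```bash
python3 - <<'E'
from h import *
snap('top','t1')
a=load('t1')['frame'][130:290,180:430,::-1]; cv2.imwrite('pics/t1c.png',cv2.resize(a,None,fx=3,fy=3,interpolation=2)); print(observe()['ee_pos'])
E
```

```text
[588.2816557  246.32022424 175.63257402]
```

View pics/t1c.png

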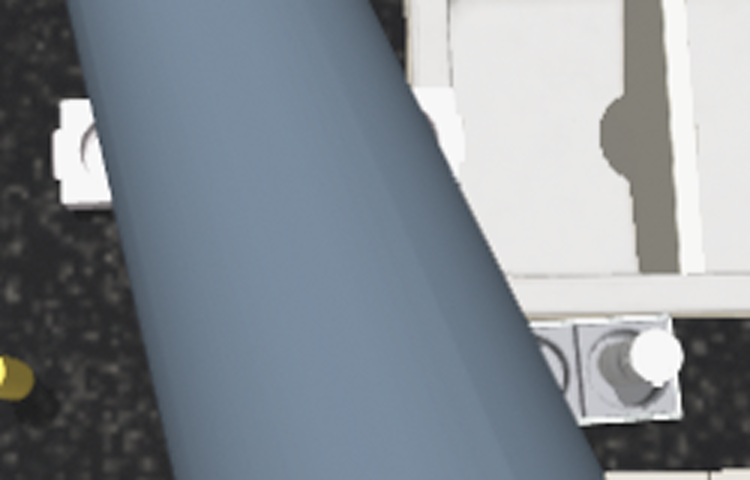

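The arm hides the rack here; white still stands in place. The grip is held (0.312), so I lower by the height lifted.

```bash
python3 -m jog '{"dp":[[0.05,0.15,-3],[0,0,-3.5],[0,0,-3],[0,0,-1.5],[0,0,-0.8]],"turn":[0,0,0,0,0]}'
python3 -m jog '{"dp":[[0,0,-0.1],[0,0,0],[0,0,0],[0,0,0],[0,0,0]],"turn":[0,0,0,0,0]}'
```

```text
time: 5.75
ee_pos: [588.3, 247.4, 56.7]
orientation: [-0.0, 0.693, 0.721, -0.001]
ft_force: [-0.4, -0.1, -0.6]
width: 0.31
gripper_force: 30.0
time: 6.25
ee_pos: [589.5, 249.0, 57.4]
orientation: [0.0, 0.692, 0.722, 0.001]
ft_force: [0.2, -0.4, -0.4]
width: 0.313
gripper_force: 30.0
```

```bash
python3 -m jog '{"dp":[[0,0,-0.1],[0,0,-0.1],[0,0,0],[0,0,0],[0,0,0]],"turn":[0,0,0,0,0]}'
```

```text
time: 6.75
ee_pos: [589.3, 248.9, 55.7]
orientation: [-0.0, 0.692, 0.722, 0.0]
ft_force: [-0.5, -0.7, 5.8]
width: 0.313
gripper_force: 30.0
```

Contact at 5.8 N: it stands on the floor. Releasing and lifting.

```bash
python3 -m jog '{"dp":[[0,0,0],[0,0,0],[0,0,0],[0,0,0],[0,0,0]],"turn":[0,0,0,0,0]}' 1
python3 -m jog '{"dp":[[0,0,1],[0,0,2.5],[0,0,3.5],[0,0,3],[0,0,2]],"turn":[0,0,0,0,0]}'
python3 -m jog '{"dp":[[-2,-3.8,0],[-2.3,-4.3,0],[-2.3,-4.3,0],[-2.3,-4.3,0],[-2.3,-4.3,0]],"turn":[0,0,0,0,0]}'
python3 -m jog '{"dp":[[-2.2,-4,0],[-1.5,-2.7,0],[-0.8,-1.3,0],[0,0,-2],[0,0,-1]],"turn":[0,0,0,0,0]}'
```

```text
time: 7.25
ee_pos: [589.0, 248.7, 54.4]
orientation: [-0.0, 0.692, 0.722, -0.0]
ft_force: [-0.3, -0.6, 0.7]
width: 0.682
gripper_force: 0.0
time: 7.75
ee_pos: [590.2, 248.9, 178.0]
orientation: [0.001, 0.692, 0.722, 0.002]
ft_force: [0.6, -0.1, -0.3]
width: 0.993
gripper_force: 0.0
time: 8.25
ee_pos: [476.2, 37.1, 175.4]
orientation: [0.0, 0.692, 0.722, 0.001]
ft_force: [0.6, -0.3, 0.4]
width: 1.001
gripper_force: 0.0
time: 8.75
ee_pos: [432.2, -40.8, 144.3]
orientation: [-0.0, 0.692, 0.722, 0.0]
ft_force: [0.1, -0.4, 0.6]
width: 1.003
gripper_force: 0.0
```

```bash
python3 -m jog '{"dp":[[0,0,-1.5],[0,0,-3],[0,0,-3],[0,0,-1.6],[0,0,-0.5]],"turn":[0,0,0,0,0]}'
python3 -m jog '{"dp":[[0,0,0],[0,0,0],[0,0,0],[0,0,0],[0,0,0]],"turn":[0,0,0,0,0]}' -1
python3 -m jog '{"dp":[[0,0,0],[0,0,0],[0,0,0],[0,0,0],[0,0,0]],"turn":[0,0,0,0,0]}'
python3 - <<'E'
from h import *
a=snap('top','t2')['frame'][130:290,180:430,::-1]; b=snap('scene','s2')['frame'][125:345,180:365,::-1]
a=cv2.resize(a,None,fx=1.7,fy=1.7,interpolation=2);b=cv2.resize(b,None,fx=2,fy=2,interpolation=2)
c=np.zeros((b.shape[0],a.shape[1]+b.shape[1],3),np.uint8);c[:a.shape[0],:a.shape[1]]=a;c[:,a.shape[1]:]=b
cv2.imwrite('pics/c2.png',c);print(c.shape)
E
```

```text
time: 9.25
ee_pos: [431.4, -40.3, 46.8]
orientation: [-0.001, 0.691, 0.722, -0.001]
ft_force: [0.4, 0.1, 0.3]
width: 0.999
gripper_force: 0.0
time: 9.75
ee_pos: [432.5, -41.1, 49.1]
orientation: [0.0, 0.692, 0.722, 0.001]
ft_force: [0.5, 0.2, -0.1]
width: 0.631
gripper_force: 0.0
time: 10.25
ee_pos: [432.1, -41.3, 48.6]
orientation: [-0.0, 0.692, 0.722, 0.0]
ft_force: [-0.8, -0.5, 0.7]
width: 0.379
gripper_force: 30.0
(440, 795, 3)
```

View pics/c2.png

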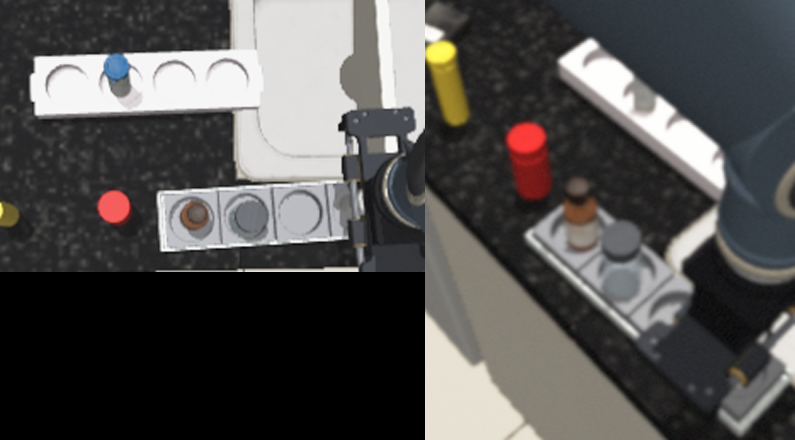

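Blue stands upright in the second pocket from the left (116,68 in the crop). Amber and jar are untouched, and white is gripped. Lifting white and carrying it to the leftmost pocket (587, 316.5).

```bash
python3 -m jog '{"dp":[[0,0,1],[0,0,2.5],[0,0,3.5],[0,0,3.5],[0,0,2.5]],"turn":[0,0,0,0,0]}'
python3 -m jog '{"dp":[[1.4,3,0],[1.8,4.2,0],[1.8,4.2,0],[1.8,4.2,0],[1.8,4.2,0]],"turn":[0,0,0,0,0]}'
python3 -m jog '{"dp":[[1.8,4.2,0],[1.8,4.2,0],[1.6,3.7,0],[1.1,2.5,0],[0.6,1.3,0]],"turn":[0,0,0,0,0]}'
python3 -m jog '{"dp":[[0,0,0],[0,0,-1.5],[0,0,-3.5],[0,0,-3.5],[0,0,-2]],"turn":[0,0,0,0,0]}'
```

```text
time: 10.85
ee_pos: [432.6, -41.6, 181.1]
orientation: [0.001, 0.692, 0.722, 0.001]
ft_force: [0.8, 0.6, -0.5]
width: 0.379
gripper_force: 30.0
time: 11.35
ee_pos: [518.4, 158.4, 179.2]
orientation: [0.0, 0.692, 0.722, 0.0]
ft_force: [0.4, -0.7, -0.6]
width: 0.382
gripper_force: 30.0
time: 11.85
ee_pos: [586.9, 318.9, 178.5]
orientation: [-0.0, 0.691, 0.723, 0.0]
ft_force: [0.0, -0.3, -1.2]
width: 0.373
gripper_force: 30.0
time: 12.35
ee_pos: [584.7, 312.0, 70.2]
orientation: [-0.0, 0.693, 0.721, -0.003]
ft_force: [-0.0, -1.1, -0.2]
width: 0.376
gripper_force: 30.0
```

```bash
python3 -m jog '{"dp":[[0,0.1,-1],[0,0,-0.7],[0,0,-0.3],[0,0,0],[0,0,0]],"turn":[0,0,0,0,0]}'
```

```text
time: 12.85
ee_pos: [587.7, 316.9, 54.7]
orientation: [0.0, 0.692, 0.722, 0.001]
ft_force: [-0.5, 0.1, 0.1]
width: 0.377
gripper_force: 30.0
```

```bash
python3 -m jog '{"dp":[[0,0,-0.3],[0,0,-0.2],[0,0,0],[0,0,0],[0,0,0]],"turn":[0,0,0,0,0]}'
```

```text
time: 13.35
ee_pos: [587.2, 316.8, 48.7]
orientation: [0.0, 0.692, 0.722, 0.0]
ft_force: [0.5, 0.2, 0.2]
width: 0.376
gripper_force: 30.0
```

```bash
python3 -m jog '{"dp":[[0,0,-0.1],[0,0,-0.1],[0,0,0],[0,0,0],[0,0,0]],"turn":[0,0,0,0,0]}'
```

```text
time: 13.85
ee_pos: [587.6, 317.4, 48.6]
orientation: [-0.0, 0.692, 0.722, 0.001]
ft_force: [-3.4, 0.1, 9.6]
width: 0.374
gripper_force: 30.0
```

Contact at 9.6 N: seated. Releasing and going to the jar.

```bash
python3 -m jog '{"dp":[[0,0,0],[0,0,0],[0,0,0],[0,0,0],[0,0,0]],"turn":[0,0,0,0,0]}' 1
python3 -m jog '{"dp":[[0,0,1],[0,0,2.5],[0,0,3.5],[0,0,3.5],[0,0,2.5]],"turn":[0,0,0,0,0]}'
python3 -m jog '{"dp":[[-2,-2.7,0],[-2.9,-3.8,0],[-2.9,-3.8,0],[-2.9,-3.8,0],[-2.9,-3.8,0]],"turn":[0,0,0,0,0]}'
python3 -m jog '{"dp":[[-2,-2.6,0],[-1.1,-1.3,0],[-0.2,-0.2,-1.5],[0,0,-2],[0,0,-1]],"turn":[0,0,0,0,0]}'
python3 -c "
from h import *
a=snap('top','t3')['frame'][130:290,180:430,::-1]; b=snap('scene','s3')['frame'][125:345,180:365,::-1]
a=cv2.resize(a,None,fx=1.7,fy=1.7,interpolation=2);b=cv2.resize(b,None,fx=2,fy=2,interpolation=2)
c=np.zeros((b.shape[0],a.shape[1]+b.shape[1],3),np.uint8);c[:a.shape[0],:a.shape[1]]=a;c[:,a.shape[1]:]=b
cv2.imwrite('pics/c3.png',c)"
```

```text
time: 14.35
ee_pos: [586.9, 316.6, 46.2]
orientation: [-0.0, 0.692, 0.722, -0.0]
ft_force: [1.0, 0.0, -0.5]
width: 0.745
gripper_force: 0.0
time: 14.85
ee_pos: [588.0, 316.9, 180.0]
orientation: [0.0, 0.692, 0.722, 0.002]
ft_force: [-0.0, -0.3, -0.5]
width: 0.992
gripper_force: 0.0
time: 15.35
ee_pos: [450.0, 136.2, 177.2]
orientation: [0.0, 0.692, 0.722, 0.001]
ft_force: [0.5, 0.0, 0.4]
width: 0.997
gripper_force: 0.0
time: 15.85
ee_pos: [418.2, 97.3, 131.1]
orientation: [-0.0, 0.692, 0.722, 0.0]
ft_force: [-0.3, -0.0, 0.2]
width: 1.002
gripper_force: 0.0
```

View pics/c3.png

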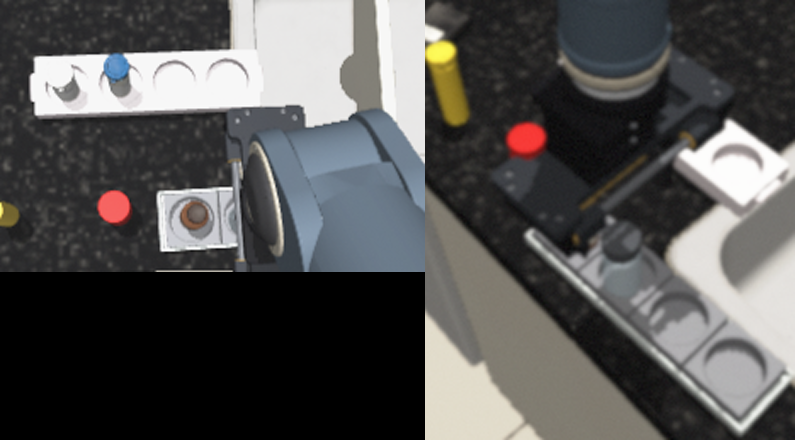

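White stands in the leftmost pocket (67,78 in the crop) with blue next to it. Descending on the jar.

```bash
python3 -m jog '{"dp":[[0,0,-1.5],[0,0,-3],[0,0,-2.7],[0,0,-1.4],[0,0,-0.5]],"turn":[0,0,0,0,0]}'
python3 -m jog '{"dp":[[0,0,0],[0,0,0],[0,0,0],[0,0,0],[0,0,0]],"turn":[0,0,0,0,0]}' -1
python3 -m jog '{"dp":[[0,0,0],[0,0,0],[0,0,0],[0,0,0],[0,0,0]],"turn":[0,0,0,0,0]}'
```

```text
time: 16.45
ee_pos: [418.2, 97.0, 39.8]
orientation: [-0.0, 0.692, 0.722, -0.001]
ft_force: [-0.3, -0.8, 0.7]
width: 1.0
gripper_force: 0.0
time: 16.95
ee_pos: [418.4, 96.9, 41.1]
orientation: [0.0, 0.692, 0.722, 0.001]
ft_force: [-0.6, 0.4, -0.7]
width: 0.631
gripper_force: 0.0
time: 17.45
ee_pos: [418.0, 96.8, 40.6]
orientation: [-0.0, 0.692, 0.722, 0.0]
ft_force: [-0.7, -0.7, 2.2]
width: 0.426
gripper_force: 30.0
```

```bash
python3 -m jog '{"dp":[[0,0,1],[0,0,2.5],[0,0,3.5],[0,0,3.5],[0,0,2.5]],"turn":[0,0,0,0,0]}'
python3 -m jog '{"dp":[[2.4,1.2,0],[4,1.9,0],[4,1.9,0],[3.5,1.7,0],[2,1,0]],"turn":[0,0,0,0,0]}'
python3 -m jog '{"dp":[[1.4,0.65,0],[0,0,-1.5],[0,0,-3.5],[0,0,-3.5],[0,0,-2]],"turn":[0,0,0,0,0]}'
python3 -m jog '{"dp":[[0,0,-1],[0,0,-0.7],[0,0,-0.4],[0,0,0],[0,0,0]],"turn":[0,0,0,0,0]}'
```

```text
time: 17.95
ee_pos: [418.7, 96.6, 173.1]
orientation: [0.001, 0.692, 0.722, 0.001]
ft_force: [0.1, -0.0, -0.7]
width: 0.432
gripper_force: 30.0
time: 18.45
ee_pos: [579.5, 175.3, 170.9]
orientation: [0.001, 0.692, 0.722, 0.001]
ft_force: [0.2, -0.2, -0.2]
width: 0.427
gripper_force: 30.0
time: 18.95
ee_pos: [587.6, 179.1, 62.2]
orientation: [-0.001, 0.692, 0.722, -0.003]
ft_force: [-0.5, -0.3, -1.5]
width: 0.43
gripper_force: 30.0
time: 19.45
ee_pos: [591.7, 180.4, 45.5]
orientation: [0.0, 0.692, 0.722, 0.001]
ft_force: [-0.4, 0.0, -0.5]
width: 0.422
gripper_force: 30.0
```

```bash
python3 -m jog '{"dp":[[0,0,-0.25],[0,0,-0.15],[0,0,-0.1],[0,0,0],[0,0,0]],"turn":[0,0,0,0,0]}'
```

```text
time: 19.95
ee_pos: [591.3, 180.4, 40.7]
orientation: [-0.0, 0.692, 0.722, 0.0]
ft_force: [-2.6, -0.7, 6.4]
width: 0.428
gripper_force: 30.0
```

Seated at 6.4 N. Releasing and going to amber.

```bash
python3 -m jog '{"dp":[[0,0,0],[0,0,0],[0,0,0],[0,0,0],[0,0,0]],"turn":[0,0,0,0,0]}' 1
python3 -m jog '{"dp":[[0,0,1],[0,0,2.5],[0,0,3.5],[0,0,3.5],[0,0,2.5]],"turn":[0,0,0,0,0]}'
python3 -m jog '{"dp":[[-2.5,-0.3,0],[-4,-0.5,0],[-4,-0.5,0],[-3.5,-0.4,0],[-2,-0.3,0]],"turn":[0,0,0,0,0]}'
python3 -m jog '{"dp":[[-1,-0.1,0],[0,0,-1.5],[0,0,-2],[0,0,-1],[0,0,0]],"turn":[0,0,0,0,0]}'
python3 -c "
from h import *
a=snap('top','t4')['frame'][130:290,180:430,::-1]; b=snap('scene','s4')['frame'][125:345,180:365,::-1]
a=cv2.resize(a,None,fx=1.7,fy=1.7,interpolation=2);b=cv2.resize(b,None,fx=2,fy=2,interpolation=2)
c=np.zeros((b.shape[0],a.shape[1]+b.shape[1],3),np.uint8);c[:a.shape[0],:a.shape[1]]=a;c[:,a.shape[1]:]=b
cv2.imwrite('pics/c4.png',c)"
```

```text
time: 20.45
ee_pos: [591.0, 180.3, 39.4]
orientation: [-0.0, 0.692, 0.722, -0.0]
ft_force: [0.5, 0.8, 0.1]
width: 0.795
gripper_force: 0.0
time: 20.95
ee_pos: [592.0, 180.2, 172.8]
orientation: [0.001, 0.692, 0.722, 0.002]
ft_force: [1.2, 0.6, 0.1]
width: 0.999
gripper_force: 0.0
time: 21.45
ee_pos: [428.2, 159.7, 169.9]
orientation: [-0.001, 0.692, 0.722, -0.0]
ft_force: [0.6, 0.3, 0.1]
width: 1.0
gripper_force: 0.0
time: 21.95
ee_pos: [420.9, 158.9, 123.8]
orientation: [-0.0, 0.692, 0.722, -0.001]
ft_force: [-0.1, 0.6, -0.0]
width: 1.0
gripper_force: 0.0
```

View pics/c4.png

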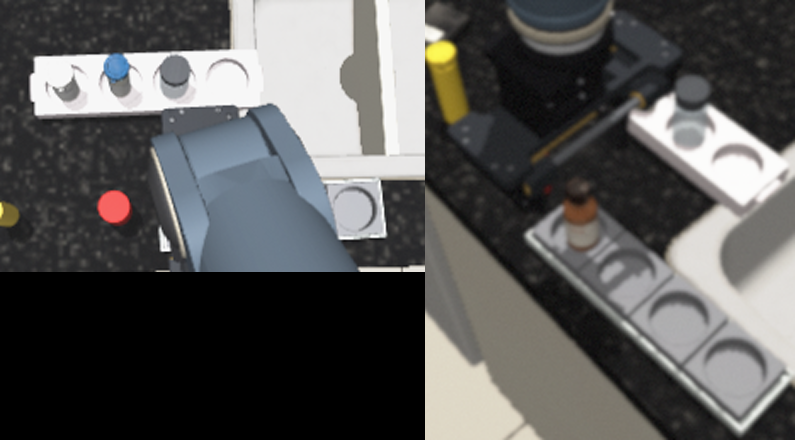

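White, blue and jar stand in pockets 1–3 and the rightmost is free. Descending on amber, gripping the straight part of the body.

```bash
python3 -m jog '{"dp":[[0,0,-1.5],[0,0,-2.8],[0,0,-2.3],[0,0,-1.3],[0,0,-0.5]],"turn":[0,0,0,0,0]}'
python3 -m jog '{"dp":[[0,0,0],[0,0,0],[0,0,0],[0,0,0],[0,0,0]],"turn":[0,0,0,0,0]}' -1
python3 -m jog '{"dp":[[0,0,0],[0,0,0],[0,0,0],[0,0,0],[0,0,0]],"turn":[0,0,0,0,0]}'
```

```text
time: 22.55
ee_pos: [421.3, 159.2, 40.1]
orientation: [-0.0, 0.692, 0.722, -0.0]
ft_force: [0.1, -0.3, 0.3]
width: 0.998
gripper_force: 0.0
time: 23.05
ee_pos: [421.3, 159.5, 41.0]
orientation: [0.0, 0.692, 0.722, 0.001]
ft_force: [-0.2, -0.4, -0.1]
width: 0.631
gripper_force: 0.0
time: 23.55
ee_pos: [421.0, 159.3, 40.6]
orientation: [-0.0, 0.692, 0.722, 0.0]
ft_force: [-0.6, 0.1, 0.6]
width: 0.37
gripper_force: 30.0
```

```bash
python3 -m jog '{"dp":[[0,0,1],[0,0,2.5],[0,0,3.5],[0,0,3.5],[0,0,2.5]],"turn":[0,0,0,0,0]}'
python3 -m jog '{"dp":[[2.4,-0.7,0],[4,-1.1,0],[4,-1.1,0],[3.5,-0.9,0],[2,-0.6,0]],"turn":[0,0,0,0,0]}'
python3 -m jog '{"dp":[[1.3,-0.3,0],[0,0,-1.5],[0,0,-3.5],[0,0,-3.5],[0,0,-2]],"turn":[0,0,0,0,0]}'
python3 -m jog '{"dp":[[0,0,-1],[0,0,-0.7],[0,0,-0.4],[0,0,0],[0,0,0]],"turn":[0,0,0,0,0]}'
```

```text
time: 24.05
ee_pos: [421.7, 159.2, 173.2]
orientation: [0.0, 0.692, 0.722, 0.001]
ft_force: [0.4, -0.1, -1.5]
width: 0.363
gripper_force: 30.0
time: 24.55
ee_pos: [582.6, 113.9, 171.2]
orientation: [0.001, 0.693, 0.721, 0.0]
ft_force: [0.1, 0.2, -0.3]
width: 0.369
gripper_force: 30.0
time: 25.05
ee_pos: [589.1, 113.0, 62.1]
orientation: [-0.002, 0.692, 0.722, -0.002]
ft_force: [-0.2, -0.1, -0.6]
width: 0.367
gripper_force: 30.0
time: 25.55
ee_pos: [593.6, 112.4, 45.5]
orientation: [0.0, 0.692, 0.722, 0.001]
ft_force: [-0.3, 0.2, -0.7]
width: 0.367
gripper_force: 30.0
```

```bash
python3 -m jog '{"dp":[[0,0,-0.25],[0,0,-0.15],[0,0,-0.1],[0,0,0],[0,0,0]],"turn":[0,0,0,0,0]}'
```

```text
time: 26.05
ee_pos: [593.3, 112.3, 40.6]
orientation: [-0.0, 0.692, 0.722, 0.0]
ft_force: [-2.3, 0.5, 5.9]
width: 0.368
gripper_force: 30.0
```

Seated at 5.9 N. Releasing, lifting and drawing back to look.

```bash
python3 -m jog '{"dp":[[0,0,0],[0,0,0],[0,0,0],[0,0,0],[0,0,0]],"turn":[0,0,0,0,0]}' 1
python3 -m jog '{"dp":[[0,0,1],[0,0,2.5],[0,0,3.5],[0,0,3.5],[0,0,2.5]],"turn":[0,0,0,0,0]}'
python3 -m jog '{"dp":[[-2,-2,1],[-3,-3.5,1],[-3,-3.5,1],[-3,-3.5,0],[-2,-2.5,0]],"turn":[0,0,0,0,0]}'
python3 -m jog '{"dp":[[0,-2,0],[0,-3,0],[0,-2,0],[0,0,0],[0,0,0]],"turn":[0,0,0,0,0]}'
python3 -c "
from h import *
a=snap('top','t5')['frame'][130:290,180:430,::-1]; b=snap('scene','s5')['frame'][125:345,180:365,::-1]
a=cv2.resize(a,None,fx=1.7,fy=1.7,interpolation=2);b=cv2.resize(b,None,fx=2,fy=2,interpolation=2)
c=np.zeros((b.shape[0],a.shape[1]+b.shape[1],3),np.uint8);c[:a.shape[0],:a.shape[1]]=a;c[:,a.shape[1]:]=b
cv2.imwrite('pics/c5.png',c)"
```

```text
time: 26.55
ee_pos: [593.0, 112.2, 39.4]
orientation: [0.0, 0.692, 0.722, -0.0]
ft_force: [-0.5, -0.6, -0.1]
width: 0.736
gripper_force: 0.0
time: 27.05
ee_pos: [594.0, 112.1, 172.7]
orientation: [0.001, 0.692, 0.722, 0.001]
ft_force: [-0.0, 0.8, 0.3]
width: 0.991
gripper_force: 0.0
time: 27.55
ee_pos: [461.0, -40.2, 200.4]
orientation: [-0.0, 0.693, 0.721, 0.001]
ft_force: [0.7, -0.1, -0.1]
width: 1.0
gripper_force: 0.0
time: 28.05
ee_pos: [463.0, -107.7, 200.0]
orientation: [-0.0, 0.692, 0.721, 0.0]
ft_force: [-0.2, 1.1, 0.0]
width: 1.0
gripper_force: 0.0
```

View pics/c5.png

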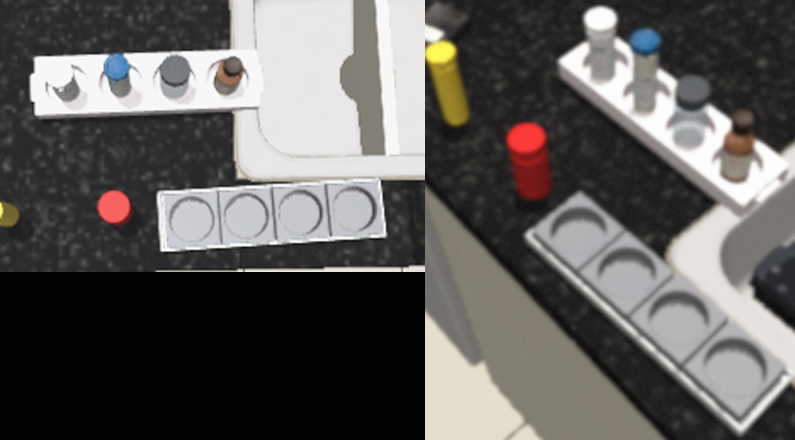

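All four stand upright in the white rack: white, blue, jar, amber from the left (67,80), (117,70), (175,72), (230,72). The aluminium rack is empty and the look-alikes are untouched.

```bash
python3 -c "
from rig import hand_in
print(hand_in())"
```

```text
the job is handed in; nothing more can be done
None
```

The job is handed in at about 28 s: all four containers stand upright in the white rack in reverse order (white, blue, jar, amber from the left), the aluminium rack is empty, and the red and yellow look-alikes were left alone.

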